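Put the lantern's flat battery on charge under the spring clip

ROBOT

A 6-joint arm with a two-finger parallel gripper is mounted at the origin on the work surface. World frame = base frame: x ahead of the robot, y to its left, z up, the work surface at z = 0. Lengths are in m, angles in rad, forces in N, time in s.
With the tool pointing down it reaches from about 0.25 to 0.775 m from the base axis. Payload 4 kg.
Tool frame: the origin (TCP) lies on the mounting face of the last link; the fingertips stand 199 mm ahead of it and the grasp point (between the pads) lies 180 mm ahead of it; z points along the fingers, y is the direction in which the jaws open and shut (so a half turn about z gives the same grasp; the last joint's range is limited). The gripper opens to 94 mm and grips with 3 to 60 N. Pads are 16 mm wide; open, the fingers measure 119 mm over their backs; the gripper's body (75 mm by 177 mm) begins 78 mm behind the grasp point.
Start: joints at [1.004, 0.087, 1.371, -0, 1.684, -0.103], TCP at [0.246, 0.492, 0.405] pointing down, gripper open.
Joint ranges: [-3.1, 3.1], [-0.76, 2.03], [0.27, 2.55], [-1.08, 4.22], [0.17, 2.65], [-2.57, 2.57]. Speed limits (rad/s): [2.79, 2.79, 3.14, 3.14, 3.14, 3.14].

INTERFACE

Orientations are given as a 3x3 rotation matrix whose columns are the frame's x, y, z axes.
In Python, from cell import get_state, snapshot, job_done gives the robot as it stands.
- The arm moves only by the tool send_rows, never from a script. Its argument "increments" is a list of rows, each an object with "delta_pos": the shift along the tool's x, y, z in cm, a list of three; "turn": the turn, a rotation vector about the tool's x, y, z in rad, a list of three; "claw": the finger opening in cm, from 0 to 9.4. A call has exactly 10 rows; each row is the pose to reach, as a shift and turn from the pose commanded when the call began, along the tool's axes at that moment; what a row does not reach only later rows make up. A row lasts 1/10 s, in which the tool goes at most 50 mm and 8.59 degrees, less where a joint would pass 70% of its speed; a pose out of reach is approached as far as the arm can. A call with a gripper value outside its range is refused whole. The fingers move at their own pace and stop on an object; the grip force is fixed at half the most. Time passes only in rows, so rows that repeat a pose let the fingers close, or fill a call up. It gives the time, the measured TCP pose, the force and the opening at its end, in the units of the state.
- get_state(): the state, without advancing time (a new reading comes with each control period).
- snapshot(name): name is "side" or "top"; returns a dict with "color" (384x512x3 uint8, red, green, blue), "fx", "fy", "cx", "cy" (pixels), "D" ([k1, k2, p1, p2, k3] as OpenCV has them; the pictures are not rectified), "R" (3x3) and "t" (3): a world point X has camera coordinates R X + t. Camera axes: x right, y down, z forward; pixel columns grow to the right and rows downward; lengths in m; the calibration is good to about 2 mm. A picture is of the moment at which its call begins. There is no depth.
- job_done(): hands the job in, once; it reports no verdict.
The state is a dict: "time": time; "joints": joint angles; "dq": joint speeds; "tau": joint torques, N m; "position": TCP position; "tcp_rot": TCP orientation; "force": force on the tool from outside, world axes, zero at the start; "ft_torque": the same for the moment, N m; "grip_width": finger opening in m.
Only numpy, scipy, OpenCV 4.12 (cv2) and the standard library are available. Lean on these libraries where they do the work, as an engineer would, in place of code of your own. Each camera call takes 0.05 s, during which the arm holds its last target. There are 200 camera calls.

TASK

Put the flat battery pack on charge: lift the charger's steel spring clip until it stays up, lay the pack on the bed and push it, contact end first, under the raised clip until it bears firmly on the end stop, then press the clip down so that it grips the pack. The stop is already set for this pack, so do not shove it along, and leave the other things on the table as they are.

Things in the scene. Friction and masses are not known exactly. Their poses are not given: they have to be found in the camera images.
- charger: Low grey battery charger, bed 170 (x) x 84 (y) mm, bed top 14 mm above the table, fixed. Origin: centre of its underside; +x points from the bare apron (x = -85 to -28 mm) to the clip's hinge. Guide rails 6 mm high, 52 mm apart inside, run from x = -10 to +56 mm, flaring to 64 mm apart at x = -28 mm. Posts by the hinge, y = +-36 mm, top out 38 mm above the table.
- clip (a joint): Angle of the steel spring clip (tongue 32 mm wide): 0 = closed on the empty bed, grows as it is lifted to 1.0 (limit), about 0.07 when closed on the pack. Over-centre spring: below 0.6 it springs shut, above 0.6 it springs up and stays. About 3 N at the lip lifts it from closed, about 7 N straight down on the lip starts it closing.
- clip_lip (a point): Middle of the clip's rolled lip edge (5 mm thick, 32 mm wide, along the charger's y). Closed: 42 mm above the table at x = -6 mm of the charger; fully up: 95 mm above the table at x = +37 mm. The last 22 mm of the tongue are bent up at 45 degrees, so when closed a finger leaning about 40 degrees, tip towards the hinge, fits beneath it.
- stop_face (a point): Centre of the front face of the end stop, a black plastic bar 46 mm wide, 8 mm tall, across the bed between the rails; its x axis is the charger's x. It has been set anywhere from 38 to 46 mm ahead of the charger's origin. Held by friction, it slips when pushed with more than about 12 N.
- pack_center (a point): Centre (half-way up) of the loose flat battery pack, a black slab 70 (x) x 48 (y) x 9 mm of about 65 g lying flat on the table. Its +x points to the contact end, z up.
- pack_nose (a point): Middle of the pack's contact end face (35 mm along +x from its centre, half-way up), the end with two brass strips; it goes against the stop.
- tumbler: Small glass tumbler upside down, 62 mm wide, 78 mm tall. Origin: centre of its underside. To be left alone.
- can: Closed aerosol can, 65 mm wide, 198 mm tall. Origin: centre of its underside. To be left alone.
- torch: Yellow plastic torch lying down, 150 mm long along its x, 52 mm wide at the head. Origin: below its middle, on the table. To be left alone.
- lantern: Rechargeable lantern, 96 mm wide, 220 mm tall with its handle, button on its side. Origin: centre of its underside. To be left alone.
- clip_hinge (a point): Hinge axis of the clip (along the charger's y), at x = +64 mm of the charger, 30 mm above the table. The clip's two brass pins bear down on the pack 48 mm in front of it.
Mind the look-alikes: they are no part of the job. Of the things like the part that bears pack_center, leave any that is red; of the rest the smaller one is meant.

How it is judged:
On the way, in this order (a step that is already met when the one before it is completed fails the run):
1. the clip is lifted and stays up (value of joint clip above 0.85 rad), for 0.2 s.
2. with the clip up, the pack lies on the bed beneath it, contact end first, pushed against the stop with at least 1.5 N (value of joint clip above 0.75 rad and x of pack_nose in the frame of stop_face above -0.0025 m and contact force between pack and stop above 1.5 N).
At the end, for the whole second after the job is handed in: The pack lies flat on the charger's bed between the rails, contact end against the stop (gap under 2.5 mm, within 6 mm sideways, square within 0.1 rad), at rest, with the clip down on it (angle 0.04 to 0.14 rad) and pressing on it with more than 1 N (x of pack_nose in the frame of stop_face between -0.0025 and 0.002 m and y of pack_nose in the frame of stop_face between -0.006 and 0.006 m and z of pack_center in the frame of charger below 0.0215 m and angle between pack_center's own z axis and vertical below 0.06 rad and angle between the x axis of pack_center and the x axis of charger, either way round below 0.1 rad and value of joint clip between 0.04 and 0.14 rad and contact force between clip and pack above 1 N and linear speed of pack below 0.01 m/s); the robot touches nothing.
It fails at once if the end stop is shoved more than 4 mm from where it was set (distance of stop_face from where it was at the start of the episode above 0.004 m).
It fails at once if the tumbler, can, torch or lantern is pushed more than 25 mm or tipped (distance of any of tumbler, can, torch, lantern from where it was at the start of the episode above 0.025 m or angle between any of tumbler, can, lantern's own z axis and vertical above 0.35 rad).
It also fails if it takes over 72 s, if anything falls off the work surface, if the arm or the gripper's body presses on something with over 40 N, if the wrist force passes 120 N, or if a joint passes its speed limit or range.

## Working session

There is one attempt and no reset: what is moved stays moved. The work goes in short steps, Python scripts to look and compute and a tool call to move; the robot and the scene stay as the last step left them, time stands still between calls to the robot, and variables do not carry over. Pictures are saved under pics/ and viewed, about 8 in all and at most 12, crops included, and the job is handed in when it is done.

Besides the shell and the picture viewer there is one more tool, called after "Emit:" by a JSON object that holds its "api" and its "payload", one argument or row to a line. send_rows: Moves the arm, as the interface text tells. Its arguments: {"type":"object","properties":{"increments":{"type":"array"}},"required":["increments"]}

```bash
mkdir -p pics; ls
python3 - <<'E'
from cell import *
import cv2,pickle
for n in("side","top"):
    s=snapshot(n); pickle.dump(s,open(f"{n}0.pkl","wb"))
    cv2.imwrite(f"pics/{n}0.png",cv2.resize(s["color"][:,:,::-1],(800,600),interpolation=cv2.INTER_CUBIC))
    print(n,s["fx"],s["fy"],s["cx"],s["cy"],s["D"],s["R"],s["t"])
print(get_state())
E
```

```text
pics
side 434.5596789708988 434.5596789708988 255.66644259774762 193.52350368828576 [-0.05120913  0.          0.          0.          0.        ] [[ 0.97544639 -0.21975683 -0.01453553]
 [-0.15399687 -0.63339398 -0.75835152]
 [ 0.15744621  0.74196968 -0.65168373]] [-0.60278302  0.12847222  1.28344796]
top 369.8749145572607 369.8749145572607 255.15355966673746 193.57584301803098 [-0.0181021  0.         0.         0.         0.       ] [[ 9.19566335e-02 -9.95763010e-01  6.95510680e-05]
 [-9.73861934e-01 -8.99486830e-02 -2.08571735e-01]
 [ 2.07694275e-01  1.91118215e-02 -9.78007069e-01]] [-0.06630555  0.62644974  1.03505197]
{'time': 0.1, 'joints': array([ 1.00390534e+00,  8.78990093e-02,  1.37208555e+00, -2.77584269e-05,
        1.68362197e+00, -1.03095680e-01]), 'dq': array([-0.0005008 , -0.0017578 , -0.00226217,  0.00093139, -0.00090174,
        0.00017631]), 'tau': array([ 2.31612546e-03, -3.41251624e+01, -3.03302586e+01,  7.19910627e-02,
        3.04011733e-02, -1.07898668e-04]), 'position': array([0.24599273, 0.49181223, 0.40361996]), 'tcp_rot': array([[-8.94359650e-01,  4.47347400e-01, -1.05820649e-03],
       [ 4.47348616e-01,  8.94358026e-01, -1.71366404e-03],
       [ 1.79812316e-04, -2.00601919e-03, -9.99997972e-01]]), 'force': array([-0.12015241, -0.45900278, -0.3589904 ]), 'ft_torque': array([ 0.03862088, -0.00119644, -0.02200536]), 'grip_width': 0.09367287831323405}
```

View pics/top0.png

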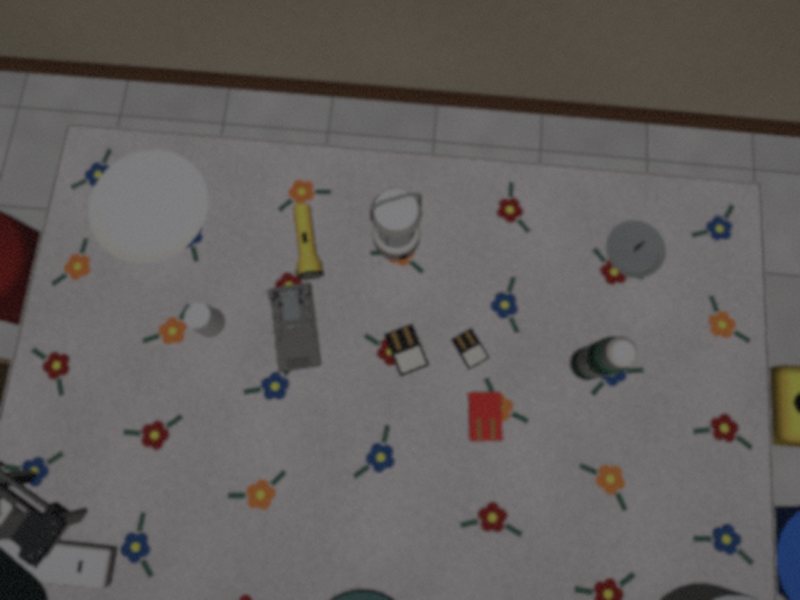

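View pics/side0.png

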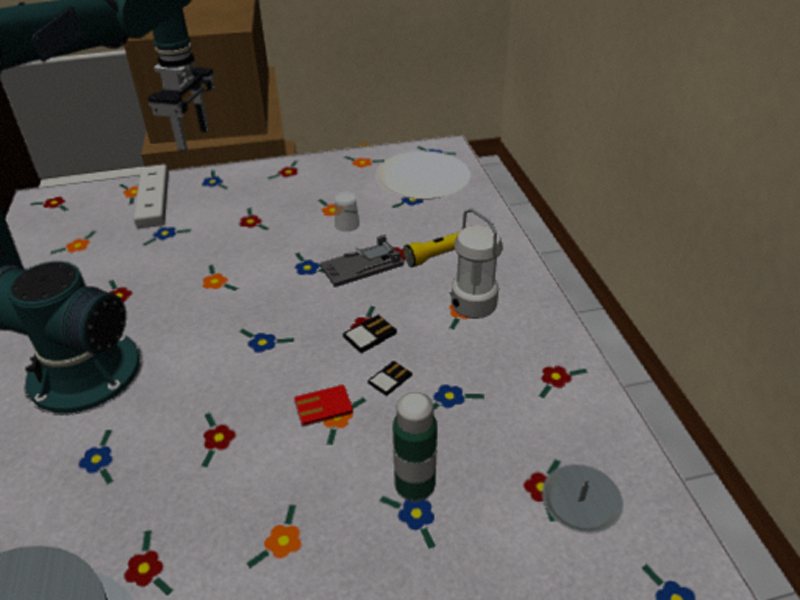

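The top view shows the charger at about (296,327), hinge end up, and the small pack at (470,348) with its brass end up. The larger look-alike is at (408,350) and the red one at (486,416). The lantern is at (397,225), the torch at (308,240), the tumbler at (205,318) and the can at (605,357). Next I'll take closer crops.

```bash
cat > h.py <<'E'
import numpy as np,cv2,pickle
from scipy.optimize import least_squares
from scipy.spatial.transform import Rotation as Ro
def K(s): return np.array([[s["fx"],0,s["cx"]],[0,s["fy"],s["cy"]],[0,0,1.]])
def proj(s,X):
    return cv2.projectPoints(np.asarray(X,float).reshape(-1,3),cv2.Rodrigues(s["R"])[0],np.asarray(s["t"],float),K(s),np.asarray(s["D"]))[0].reshape(-1,2)
def back(s,uv,z):
    n=cv2.undistortPoints(np.asarray(uv,float).reshape(-1,1,2),K(s),np.asarray(s["D"])).reshape(-1,2)
    d=np.c_[n,np.ones(len(n))]@s["R"]; c=-s["R"].T@s["t"]
    return c+d*((z-c[2])/d[:,2])[:,None]
def load(n): return pickle.load(open(n,"rb"))
def crop(s,x0,y0,w,h,k):
    return cv2.resize(np.ascontiguousarray(s["color"][y0:y0+h,x0:x0+w,::-1]),None,fx=k,fy=k,interpolation=cv2.INTER_CUBIC)
def grey(im,g=1.6): return np.clip(im*g,0,255).astype(np.uint8)
E
python3 - <<'E'
from h import *
t=load("top0.pkl");s=load("side0.pkl")
a=crop(t,165,175,50,68,8);b=crop(t,280,200,40,40,8)
c=crop(s,200,145,65,40,8);
im=np.zeros((600,800,3),np.uint8)
im[:544,:400]=a; im[:320,400:720]=b
cv2.imwrite("pics/c1.png",grey(im))
d=crop(s,230,228,36,27,8)
im=np.zeros((600,800,3),np.uint8); im[:320,:520]=c; im[340:556,:288]=d
cv2.imwrite("pics/c2.png",grey(im))
E
```

```text
(no output)
```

View pics/c1.png

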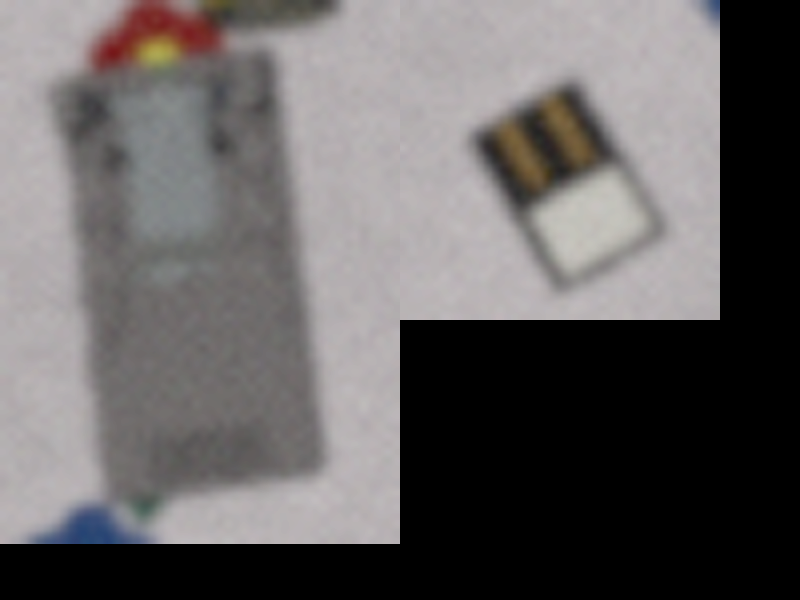

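View pics/c2.png

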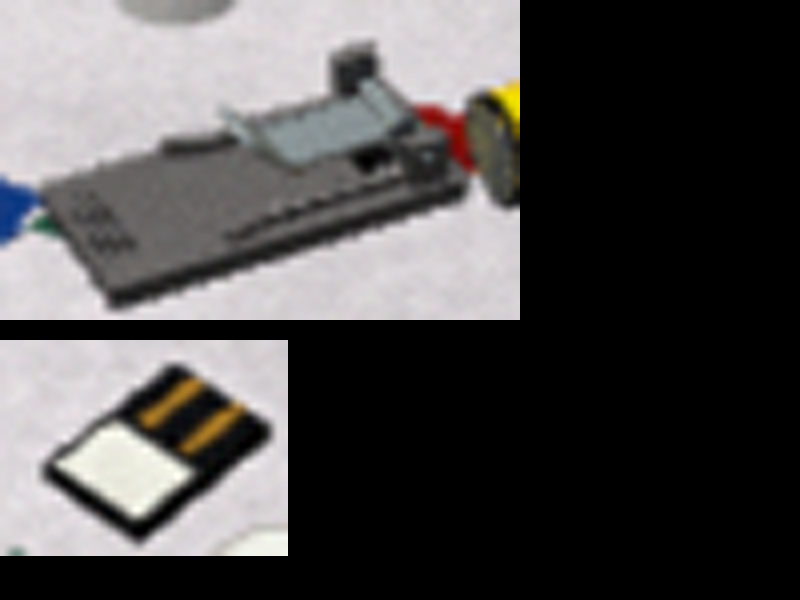

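Crop c1 (top view, 8x) shows the pack's corners at (472,135), (577,78), (665,233) and (562,293). The charger's front corners are at (107,497) and (325,468), with its clip pointing up the picture and closed. In c2 (side view) the charger's front corners are at (40,185) and (112,292). The torch head sits close behind the hinge end.

```bash
cat > fit.py <<'E'
from h import *
t=load("top0.pkl");s=load("side0.pkl")
def px(p,ox,oy,dx=0,dy=0): return (np.array(p,float)-[dx,dy]+.5)/8-.5+[ox,oy]
pt=px([(472,135),(577,78),(665,233),(562,293)],280,200,400,0)
ps=px([(177,364),(270,428)],230,228,0,340)
pl=px([(43,466)],230,228,0,340)
def W(q,L): c,sn=np.cos(q[2]),np.sin(q[2]); L=np.array(L,float); return np.c_[q[0]+c*L[:,0]-sn*L[:,1],q[1]+sn*L[:,0]+c*L[:,1],L[:,2]]
P=[(.035,.024,.009),(.035,-.024,.009),(-.035,-.024,.009),(-.035,.024,.009)]
print("pack corners top, side",back(t,pt,.009),back(s,np.r_[ps,pl],.009))
c0=back(t,pt,.009).mean(0)
f=lambda q:np.r_[(proj(t,W(q,P))-pt).ravel(),(proj(s,W(q,[P[0],P[1],P[3]]))-np.r_[ps,pl]).ravel()]
r=least_squares(f,[c0[0],c0[1],-.4]);print("pack",r.x,f(r.x).round(1))
ct=px([(107,497),(325,468)],165,175); cs=px([(38,186),(112,290),(466,182)],200,145)
lip=px([(224,106),(296,168)],200,145)
C=[(-.085,.042,.014),(-.085,-.042,.014),(.085,-.042,.014)]
g=lambda q:np.r_[(proj(t,W(q,C[:2]))-ct).ravel(),(proj(s,W(q,C))-cs).ravel()]
r2=least_squares(g,[.6,.2,0]);print("charger",r2.x,g(r2.x).round(1))
q=r2.x
for n,v,im in(("top",t,(165,175)),("side",s,(200,145))):
    print(n,"bed",(8*(proj(v,W(q,C+[(.085,.042,.014)]))-im)).round(),"lip",(8*(proj(v,W(q,[(-.006,.016,.042),(-.006,-.016,.042)]))-im)).round(),"posts",(8*(proj(v,W(q,[(.07,.036,.038),(.07,-.036,.038)]))-im)).round())
def mid(v,u,z): return back(v,[u],z)[0].round(3)
f=.64
print("torch",mid(t,(308*f,240*f),.02),"lantern base",mid(t,(398*f,245*f),.0),mid(s,(475*f,300*f),.02),"tumbler",mid(s,(346*f,222*f),0),"can",mid(s,(414*f,485*f),0), "other pack",mid(t,(408*f,350*f),.01))
E
python3 fit.py
```

```text
pack corners top, side [[ 0.57948628 -0.11690039  0.009     ]
 [ 0.60551952 -0.15588993  0.009     ]
 [ 0.54837228 -0.19357866  0.009     ]
 [ 0.52177718 -0.1556882   0.009     ]] [[ 0.578851   -0.12086103  0.009     ]
 [ 0.60462101 -0.16023647  0.009     ]
 [ 0.52141601 -0.15944341  0.009     ]]
pack [ 0.56360344 -0.15688134  0.58989916] [ 0.2  0.1  0.5 -0.1  0.9  0.2  0.2  0.2 -0.1 -0.8  0.2 -0.8 -0.3 -0.7]
charger [0.57602944 0.19206692 0.22756431] [ 0.2  0.6  0.3  0.5  0.1 -0.8 -0.3 -0.2  1.2 -0.6]
top bed [[105. 498.]
 [324. 469.]
 [278.  40.]
 [ 65.  68.]] lip [[139. 274.]
 [223. 263.]] posts [[ 71.  89.]
 [257.  65.]]
side bed [[ 35. 176.]
 [106. 285.]
 [472. 174.]
 [390.  73.]] lip [[223. 107.]
 [252. 147.]] posts [[364.  45.]
 [434. 131.]]
torch [0.752 0.188 0.02 ] lantern base [0.765 0.005 0.   ] [ 0.776 -0.002  0.02 ] tumbler [0.569 0.373 0.   ] can [ 0.553 -0.392  0.   ] other pack [ 0.548 -0.034  0.01 ]
```

```bash
cat > go.py <<'E'
# python3 go.py frame x y z lean [dyaw] : tip target (mm) in the frame -> delta_pos cm, turn
import sys
from h import *
from cell import get_state
F={"c":(.576,.192,.228),"p":(.5636,-.1569,.590)}
def base(f,dy=0): return Ro.from_euler("z",F[f][2]+dy).as_matrix()
def tip(st): return st["position"]+st["tcp_rot"]@[0,0,.199]
def local(f,X): return base(f).T@(np.asarray(X)-[F[f][0],F[f][1],0])
if __name__=="__main__":
    st=get_state()
    for a in sys.argv[1:]:
        f,x,y,z,l,*dy=a.split(","); dy=float(dy[0]) if dy else 0
        R=base(f,dy)@np.diag([1,-1,-1.])@Ro.from_euler("y",float(l)).as_matrix()
        T=base(f)@(np.array([float(x),float(y),float(z)])/1000)+[F[f][0],F[f][1],0]
        p=T-R[:,2]*.199
        d=st["tcp_rot"].T@(p-st["position"])*100
        print(a,"dpos",d.round(2),"turn",Ro.from_matrix(st["tcp_rot"].T@R).as_rotvec().round(3))
    f=sys.argv[1][0]
    print("t",st["time"],"tip",(local(f,tip(st))*1000).round(1),"F(local)",(base(f).T@st["force"]).round(1),"j",st["joints"].round(2),"w",round(st["grip_width"],4),"toolz",(base(f).T@st["tcp_rot"][:,2]).round(2))
E
python3 go.py c,-60,0,110,0.7 c,-45,0,40,0.7
```

```text
c,-60,0,110,0.7 dpos [-28.44 -24.03  14.18] turn [-0.85   0.308  2.324]
c,-45,0,40,0.7 dpos [-29.59 -23.06  21.18] turn [-0.85   0.308  2.324]
t 0.1 tip [-254.   366.4  204.6] F(local) [-0.2 -0.4 -0.4] j [ 1.    0.09  1.37 -0.    1.68 -0.1 ] w 0.0937 toolz [-0. -0. -1.]
```

Emit:
{"api": "send_rows", "payload": {
  "increments": [
    {"delta_pos": [-2.8, -2.4, 1.4], "turn": [-0.05, 0.02, 0.14], "claw": 0},
    {"delta_pos": [-5.7, -4.8, 2.8], "turn": [-0.1, 0.036, 0.27], "claw": 0},
    {"delta_pos": [-8.5, -7.2, 4.2], "turn": [-0.15, 0.054, 0.41], "claw": 0},
    {"delta_pos": [-11.4, -9.6, 5.7], "turn": [-0.2, 0.072, 0.55], "claw": 0},
    {"delta_pos": [-14.2, -12, 7.1], "turn": [-0.25, 0.09, 0.68], "claw": 0},
    {"delta_pos": [-17, -14.4, 8.5], "turn": [-0.3, 0.108, 0.82], "claw": 0},
    {"delta_pos": [-19.9, -16.8, 9.9], "turn": [-0.35, 0.127, 0.957], "claw": 0},
    {"delta_pos": [-22.7, -19.2, 11.3], "turn": [-0.4, 0.145, 1.094], "claw": 0},
    {"delta_pos": [-25.6, -21.6, 12.8], "turn": [-0.45, 0.163, 1.23], "claw": 0},
    {"delta_pos": [-28.4, -24, 14.2], "turn": [-0.5, 0.18, 1.37], "claw": 0}
  ]
}}

```text
time: 1.1
position: [0.3926, 0.1486, 0.2617]
tcp_rot: [[0.22, 0.912, 0.345], [0.886, -0.335, 0.321], [0.409, 0.235, -0.882]]
force: [1.0, 0.0, -0.4]
grip_width: 0.0175
```

```bash
python3 go.py c,-60,0,70,0.7 c,-35,0,25,0.7
```

```text
c,-60,0,70,0.7 dpos [-1.54 -0.95  3.51] turn [-0.346  0.125  0.949]
c,-35,0,25,0.7 dpos [-2.35  0.02  8.51] turn [-0.346  0.125  0.949]
t 1.1 tip [-107.1   45.9   86.3] F(local) [ 1.  -0.2 -0.4] j [ 0.13 -0.28  2.03  0.33  1.01  0.3 ] w 0.0175 toolz [ 0.41  0.23 -0.88]
```

Emit:
{"api": "send_rows", "payload": {
  "increments": [
    {"delta_pos": [-0.2, -0.1, 0.4], "turn": [-0.043, 0.016, 0.118], "claw": 0},
    {"delta_pos": [-0.4, -0.25, 0.9], "turn": [-0.087, 0.031, 0.237], "claw": 0},
    {"delta_pos": [-0.6, -0.36, 1.3], "turn": [-0.13, 0.047, 0.356], "claw": 0},
    {"delta_pos": [-0.8, -0.5, 1.75], "turn": [-0.173, 0.062, 0.474], "claw": 0},
    {"delta_pos": [-1.0, -0.6, 2.2], "turn": [-0.216, 0.078, 0.593], "claw": 0},
    {"delta_pos": [-1.2, -0.7, 2.6], "turn": [-0.26, 0.094, 0.712], "claw": 0},
    {"delta_pos": [-1.4, -0.85, 3.1], "turn": [-0.303, 0.11, 0.83], "claw": 0},
    {"delta_pos": [-1.54, -0.95, 3.51], "turn": [-0.346, 0.125, 0.949], "claw": 0},
    {"delta_pos": [-1.9, -0.5, 5.7], "turn": [-0.346, 0.125, 0.949], "claw": 0},
    {"delta_pos": [-2.35, 0.02, 8.51], "turn": [-0.346, 0.125, 0.949], "claw": 0}
  ]
}}

```text
time: 2.1
position: [0.4174, 0.157, 0.1786]
tcp_rot: [[0.742, 0.232, 0.629], [0.178, -0.973, 0.149], [0.646, 0.002, -0.763]]
force: [-0.3, -0.1, -0.1]
grip_width: -0.0001
```

```bash
python3 go.py c,-35,0,25,0.7 c,-4,0,24.5,0.7
python3 - <<'E'
from h import *; from cell import snapshot
t=snapshot("top");s=snapshot("side")
a=crop(t,130,170,110,85,4);c=crop(s,180,120,95,75,4)
im=np.zeros((340,820,3),np.uint8); im[:340,:440]=a; im[:300,440:820]=c
cv2.imwrite("pics/c3.png",grey(im)[:,:800])
E
```

```text
c,-35,0,25,0.7 dpos [-0.15  0.18  0.06] turn [-0.003 -0.003  0.006]
c,-4,0,24.5,0.7 dpos [2.18 0.2  2.1 ] turn [-0.003 -0.003  0.006]
t 2.1 tip [-33.8   2.3  26.8] F(local) [-0.3 -0.1 -0.1] j [ 0.23 -0.15  2.15 -0.    0.43  1.57] w -0.0001 toolz [ 0.65  0.   -0.76]
```

View pics/c3.png

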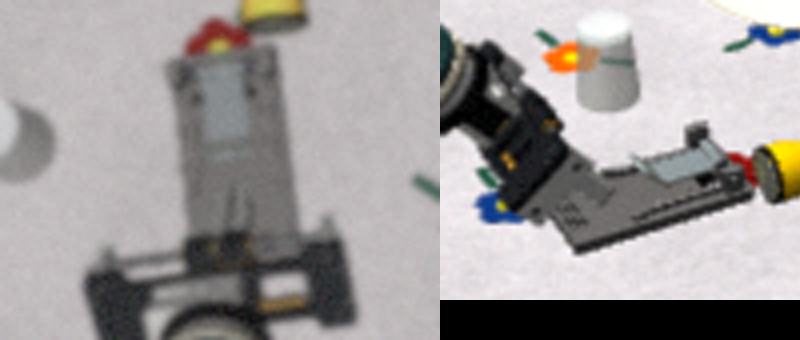

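The closed fingers, with their tip at about (237,188) in the top crop, lie over the bed on the clip's centreline and in front of the lip at (225,155). Now I'll slide them under.

Emit:
{"api": "send_rows", "payload": {
  "increments": [
    {"delta_pos": [0.2, 0.2, 0.4], "turn": [0, 0, 0], "claw": 0},
    {"delta_pos": [0.5, 0.2, 0.7], "turn": [0, 0, 0], "claw": 0},
    {"delta_pos": [0.8, 0.2, 1.0], "turn": [0, 0, 0], "claw": 0},
    {"delta_pos": [1.1, 0.2, 1.2], "turn": [0, 0, 0], "claw": 0},
    {"delta_pos": [1.4, 0.2, 1.4], "turn": [0, 0, 0], "claw": 0},
    {"delta_pos": [1.6, 0.2, 1.6], "turn": [0, 0, 0], "claw": 0},
    {"delta_pos": [1.8, 0.2, 1.8], "turn": [0, 0, 0], "claw": 0},
    {"delta_pos": [2.0, 0.2, 1.95], "turn": [0, 0, 0], "claw": 0},
    {"delta_pos": [2.2, 0.2, 2.1], "turn": [0, 0, 0], "claw": 0},
    {"delta_pos": [2.2, 0.2, 2.1], "turn": [0, 0, 0], "claw": 0}
  ]
}}

```text
time: 3.2
position: [0.4469, 0.1617, 0.1756]
tcp_rot: [[0.745, 0.232, 0.625], [0.179, -0.973, 0.147], [0.642, 0.002, -0.766]]
force: [-1.0, 0.3, -0.3]
grip_width: 0.0007
```

Run:
```python
import subprocess,numpy as np
a=[]
for k in range(1,11):
    th=.08*k; v=np.array([-68,-5.5]); c,s=np.cos(th),np.sin(th)
    # clockwise in x-z
    x,z=c*v[0]+s*v[1],-s*v[0]+c*v[1]
    a.append(f"c,{64+x:.1f},0,{30+z:.1f},{.7-th:.2f}")
print(subprocess.run(["python3","go.py"]+a,capture_output=True,text=True).stdout)
```

```text
c,-4.2,0,30.0,0.62 dpos [ 2.03 -0.02 -0.43] turn [-0.002 -0.078  0.006]
c,-4.0,0,35.4,0.54 dpos [ 3.97 -0.01 -0.64] turn [-0.002 -0.158  0.006]
c,-3.4,0,40.8,0.46 dpos [ 5.92  0.   -0.71] turn [-0.002 -0.238  0.006]
c,-2.3,0,46.2,0.38 dpos [ 7.89  0.01 -0.61] turn [-0.001 -0.318  0.006]
c,-0.8,0,51.4,0.30 dpos [ 9.83  0.02 -0.36] turn [-0.001 -0.398  0.006]
c,1.1,0,56.5,0.22 dpos [11.74  0.04  0.05] turn [-0.001 -0.478  0.006]
c,3.5,0,61.5,0.14 dpos [13.63  0.05  0.61] turn [-0.001 -0.558  0.006]
c,6.2,0,66.2,0.06 dpos [15.45  0.06  1.32] turn [-0.    -0.638  0.006]
c,9.3,0,70.7,-0.02 dpos [17.22  0.07  2.17] turn [-0.    -0.718  0.006]
c,12.7,0,74.9,-0.10 dpos [18.91  0.08  3.16] turn [ 0.    -0.798  0.006]
t 3.2 tip [-4.8  0.2 23.1] F(local) [-0.9  0.5 -0.3] j [ 0.23 -0.07  2.09  0.01  0.42  1.56] w 0.0007 toolz [ 0.64  0.   -0.77]
```

Emit:
{"api": "send_rows", "payload": {
  "increments": [
    {"delta_pos": [2.03, 0, -0.43], "turn": [0, -0.078, 0], "claw": 0},
    {"delta_pos": [3.97, 0, -0.64], "turn": [0, -0.158, 0], "claw": 0},
    {"delta_pos": [5.92, 0, -0.71], "turn": [0, -0.238, 0], "claw": 0},
    {"delta_pos": [7.89, 0, -0.61], "turn": [0, -0.318, 0], "claw": 0},
    {"delta_pos": [9.83, 0, -0.36], "turn": [0, -0.398, 0], "claw": 0},
    {"delta_pos": [11.74, 0, 0.05], "turn": [0, -0.478, 0], "claw": 0},
    {"delta_pos": [13.63, 0, 0.61], "turn": [0, -0.558, 0], "claw": 0},
    {"delta_pos": [15.45, 0, 1.32], "turn": [0, -0.638, 0], "claw": 0},
    {"delta_pos": [17.22, 0, 2.17], "turn": [0, -0.718, 0], "claw": 0},
    {"delta_pos": [18.91, 0, 3.16], "turn": [0, -0.798, 0], "claw": 0}
  ]
}}

```text
time: 4.2
position: [0.6084, 0.2004, 0.2745]
tcp_rot: [[0.968, 0.232, -0.097], [0.23, -0.973, -0.025], [-0.1, 0.002, -0.995]]
force: [0.1, 0.3, 0.2]
grip_width: 0.0004
```

```bash
python3 go.py c,-25,0,85,0  c,-45,0,150,0
python3 - <<'E'
from h import *; from cell import snapshot
t=snapshot("top");s=snapshot("side")
a=crop(t,130,170,110,85,4);c=crop(s,180,100,95,85,4)
im=np.zeros((340,820,3),np.uint8); im[:340,:440]=a; im[:340,440:820]=c
cv2.imwrite("pics/c4.png",grey(im)[:,:800])
E
```

```text
c,-25,0,85,0 dpos [-5.91  0.06 -0.36] turn [0.002 0.1   0.006]
c,-45,0,150,0 dpos [-8.55  0.06 -6.63] turn [0.002 0.1   0.006]
t 4.2 tip [13.6  0.4 76.5] F(local) [0.1 0.3 0.2] j [ 0.23  0.37  1.29 -0.    1.58  1.57] w 0.0004 toolz [-0.1  -0.   -0.99]
```

View pics/c4.png

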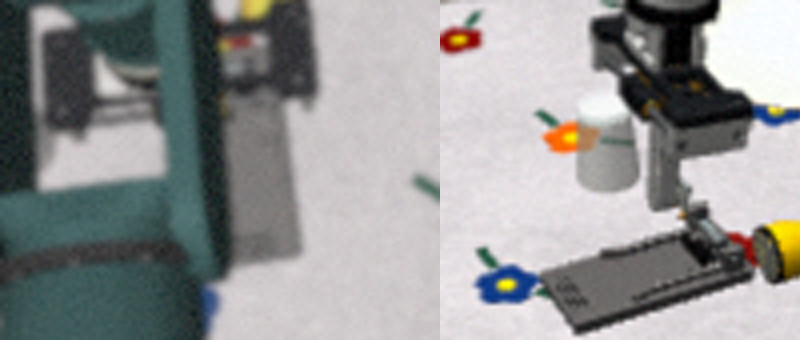

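The clip is up, seen clear of the finger in the side crop at about (710,225). Now I'll retreat and go to the pack.

```bash
python3 go.py p,-22,0,70,0 p,-22,0,2.5,0
```

```text
p,-22,0,70,0 dpos [-14.7   34.46   1.91] turn [-0.016  0.097 -0.356]
p,-22,0,2.5,0 dpos [-14.04  34.45   8.62] turn [-0.016  0.097 -0.356]
t 4.3 tip [218.8 277.6  74.9] F(local) [ 0.7 -0.2 -0.4] j [ 0.23  0.38  1.28 -0.    1.58  1.57] w 0.0002 toolz [-0.09  0.03 -1.  ]
```

Emit:
{"api": "send_rows", "payload": {
  "increments": [
    {"delta_pos": [-3, 0, -0.2], "turn": [0, 0.05, 0], "claw": 0},
    {"delta_pos": [-6.5, 0.06, -0.8], "turn": [0, 0.1, 0], "claw": 0},
    {"delta_pos": [-8, 2, -4], "turn": [0, 0.1, -0.05], "claw": 7.5},
    {"delta_pos": [-9.5, 6, -6], "turn": [0, 0.1, -0.1], "claw": 7.5},
    {"delta_pos": [-11, 11, -5], "turn": [0, 0.1, -0.15], "claw": 7.5},
    {"delta_pos": [-12, 16, -3.5], "turn": [0, 0.1, -0.2], "claw": 7.5},
    {"delta_pos": [-13, 21, -2], "turn": [-0.01, 0.1, -0.25], "claw": 7.5},
    {"delta_pos": [-14, 26, -0.5], "turn": [-0.01, 0.1, -0.3], "claw": 7.5},
    {"delta_pos": [-14.5, 30.5, 1], "turn": [-0.016, 0.097, -0.356], "claw": 7.5},
    {"delta_pos": [-14.7, 34.46, 1.91], "turn": [-0.016, 0.097, -0.356], "claw": 7.5}
  ]
}}

```text
time: 5.3
position: [0.5417, -0.1699, 0.2691]
tcp_rot: [[0.83, 0.557, 0.0], [0.557, -0.83, -0.001], [-0.0, 0.001, -1.0]]
force: [0.3, -0.0, -0.6]
grip_width: 0.0612
```

```bash
python3 go.py p,-22,0,70,0 p,-22,0,2.5,0;python3 - <<'E'
from h import *; from cell import snapshot
s=snapshot("side");t=snapshot("top")
c=crop(s,205,140,65,50,6);a=crop(t,165,175,50,68,6);b=crop(s,205,190,80,80,5)
im=np.zeros((600,800,3),np.uint8); im[:300,:390]=c; im[:408,400:700]=a; im[300:600,:400]=b[:300]
cv2.imwrite("pics/c5.png",grey(im))
E
```

```text
p,-22,0,70,0 dpos [0.35 0.14 0.01] turn [0.001 0.    0.001]
p,-22,0,2.5,0 dpos [0.35 0.13 6.76] turn [0.001 0.    0.001]
t 5.3 tip [-25.5   1.2  70.1] F(local) [ 0.3 -0.2 -0.6] j [-0.4   0.19  1.53 -0.    1.42  0.58] w 0.0612 toolz [-0. -0. -1.]
```

View pics/c5.png

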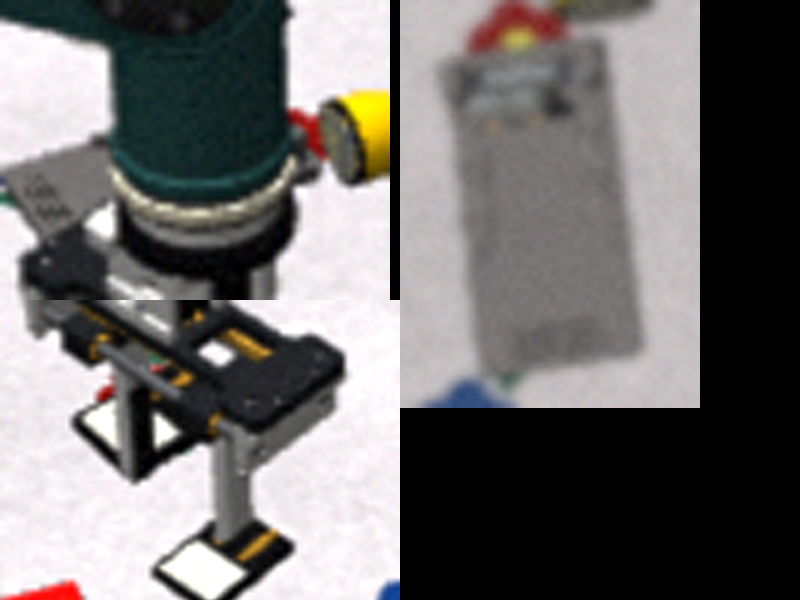

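The top crop shows the clip standing up, foreshortened at (515,85), with the brass pins at (490,125) and (537,120). The gripper hovers over the pack. Now I'll descend and grip.

Emit:
{"api": "send_rows", "payload": {
  "increments": [
    {"delta_pos": [0.3, 0.1, 0.5], "turn": [0, 0, 0], "claw": 7.5},
    {"delta_pos": [0.35, 0.13, 2], "turn": [0, 0, 0], "claw": 7.5},
    {"delta_pos": [0.35, 0.13, 4], "turn": [0, 0, 0], "claw": 7.5},
    {"delta_pos": [0.35, 0.13, 5.5], "turn": [0, 0, 0], "claw": 7.5},
    {"delta_pos": [0.35, 0.13, 6.4], "turn": [0, 0, 0], "claw": 7.5},
    {"delta_pos": [0.35, 0.13, 6.7], "turn": [0, 0, 0], "claw": 7.5},
    {"delta_pos": [0.35, 0.13, 6.7], "turn": [0, 0, 0], "claw": 4.0},
    {"delta_pos": [0.35, 0.13, 6.7], "turn": [0, 0, 0], "claw": 4.0},
    {"delta_pos": [0.35, 0.13, 6.7], "turn": [0, 0, 0], "claw": 4.0},
    {"delta_pos": [0.35, 0.13, 6.7], "turn": [0, 0, 0], "claw": 4.0}
  ]
}}

```text
time: 6.4
position: [0.547, -0.1679, 0.2039]
tcp_rot: [[0.831, 0.556, 0.001], [0.556, -0.831, -0.001], [-0.0, 0.001, -1.0]]
force: [-0.8, 0.2, 0.5]
grip_width: 0.0473
```

```bash
python3 go.py p,-22,0,2.5,0 p,-22,0,60,0; python3 go.py c,-45,0,80,0;python3 go.py c,-45,0,17,0
```

```text
p,-22,0,2.5,0 dpos [-0.21  0.01  0.24] turn [ 0.001  0.    -0.   ]
p,-22,0,60,0 dpos [-0.21  0.02 -5.51] turn [ 0.001  0.    -0.   ]
t 6.4 tip [-20.   -0.2   4.9] F(local) [-0.5  0.6  0.5] j [-0.4   0.26  1.58 -0.    1.3   0.58] w 0.0473 toolz [-0. -0. -1.]
c,-45,0,80,0 dpos [ 18.22 -29.88  -7.56] turn [ 0.001 -0.     0.362]
t 6.4 tip [-109.5 -344.3    4.9] F(local) [-0.7  0.4  0.5] j [-0.4   0.26  1.58 -0.    1.3   0.58] w 0.0473 toolz [ 0. -0. -1.]
c,-45,0,17,0 dpos [ 18.22 -29.89  -1.26] turn [ 0.001 -0.     0.362]
t 6.4 tip [-109.5 -344.3    4.9] F(local) [-0.7  0.4  0.5] j [-0.4   0.26  1.58 -0.    1.3   0.58] w 0.0473 toolz [ 0. -0. -1.]
```

Emit:
{"api": "send_rows", "payload": {
  "increments": [
    {"delta_pos": [0, 0, -2], "turn": [0, 0, 0], "claw": 4.0},
    {"delta_pos": [0, 0, -5], "turn": [0, 0, 0], "claw": 4.0},
    {"delta_pos": [2, -4, -6.5], "turn": [0, 0, 0.05], "claw": 4.0},
    {"delta_pos": [4, -8, -6.5], "turn": [0, 0, 0.1], "claw": 4.0},
    {"delta_pos": [6.2, -12.2, -6.5], "turn": [0, 0, 0.15], "claw": 4.0},
    {"delta_pos": [8.4, -16.4, -6.5], "turn": [0, 0, 0.2], "claw": 4.0},
    {"delta_pos": [10.6, -20.6, -6.5], "turn": [0, 0, 0.25], "claw": 4.0},
    {"delta_pos": [12.7, -24.8, -6.3], "turn": [0, 0, 0.3], "claw": 4.0},
    {"delta_pos": [14.5, -28.5, -6], "turn": [0, 0, 0.35], "claw": 4.0},
    {"delta_pos": [15.7, -30.8, -5.6], "turn": [0, 0, 0.362], "claw": 4.0}
  ]
}}

```text
time: 7.4
position: [0.5051, 0.1782, 0.2593]
tcp_rot: [[0.974, 0.227, 0.0], [0.227, -0.974, 0.0], [0.0, -0.0, -1.0]]
force: [-0.7, -1.4, -0.8]
grip_width: 0.0475
```

```bash
python3 go.py c,-72,0,60,0 c,-72,0,20,0
python3 - <<'E'
from h import *; from cell import snapshot
s=snapshot("side");t=snapshot("top")
c=crop(s,180,110,95,75,4);a=crop(t,130,170,110,85,4)
im=np.zeros((340,800,3),np.uint8); im[:300,:380]=c; im[:340,380:800]=a[:,:420]
cv2.imwrite("pics/c6.png",grey(im))
E
```

```text
c,-72,0,60,0 dpos [0.02 0.26 0.03] turn [-0.    -0.     0.001]
c,-72,0,20,0 dpos [0.02 0.26 4.03] turn [-0.    -0.     0.001]
t 7.4 tip [-72.2   2.7  60.3] F(local) [-0.9 -1.2 -0.8] j [0.23 0.13 1.62 0.   1.39 1.57] w 0.0475 toolz [ 0.  0. -1.]
```

View pics/c6.png

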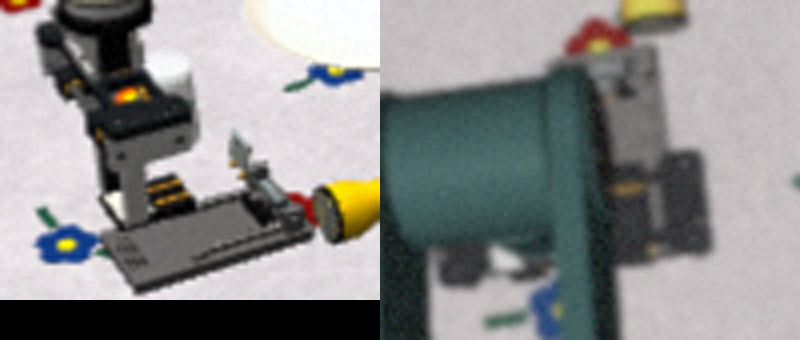

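The pack is held level, contact end forward (strips at (170,190)), and the raised clip is at (240,150). Now I'll lower it onto the apron and slide it between the rails.

Emit:
{"api": "send_rows", "payload": {
  "increments": [
    {"delta_pos": [0, 0.26, 1.2], "turn": [0, 0, 0], "claw": 4.0},
    {"delta_pos": [0, 0.26, 2.6], "turn": [0, 0, 0], "claw": 4.0},
    {"delta_pos": [0, 0.26, 3.6], "turn": [0, 0, 0], "claw": 4.0},
    {"delta_pos": [0, 0.26, 4.0], "turn": [0, 0, 0], "claw": 4.0},
    {"delta_pos": [0.3, 0.26, 4.0], "turn": [0, 0, 0], "claw": 4.0},
    {"delta_pos": [0.8, 0.26, 4.0], "turn": [0, 0, 0], "claw": 4.0},
    {"delta_pos": [1.3, 0.26, 4.0], "turn": [0, 0, 0], "claw": 4.0},
    {"delta_pos": [1.7, 0.26, 4.0], "turn": [0, 0, 0], "claw": 4.0},
    {"delta_pos": [2.0, 0.26, 4.0], "turn": [0, 0, 0], "claw": 4.0},
    {"delta_pos": [2.0, 0.26, 4.0], "turn": [0, 0, 0], "claw": 4.0}
  ]
}}

```text
time: 8.5
position: [0.5235, 0.1783, 0.2178]
tcp_rot: [[0.974, 0.226, -0.012], [0.226, -0.974, 0.003], [-0.011, -0.006, -1.0]]
force: [-9.7, 4.9, 6.8]
grip_width: 0.0476
```

```bash
python3 go.py c,-42,0,19,0
```

```text
c,-42,0,19,0 dpos [ 1.23 -0.15 -0.04] turn [-0.006  0.011  0.   ]
t 8.5 tip [-56.5  -0.4  18.8] F(local) [-8.4  7.   6.8] j [0.22 0.21 1.62 0.01 1.33 1.57] w 0.0476 toolz [-0.01  0.01 -1.  ]
```

The nose meets the -y rail (Fx about -8 N, Fy about +7 N). I'll ease back, shift to +y, release, and push from behind so the flare can centre the pack.

Emit:
{"api": "send_rows", "payload": {
  "increments": [
    {"delta_pos": [-0.3, -0.1, -0.1], "turn": [0, 0, 0], "claw": 4.0},
    {"delta_pos": [-0.5, -0.2, -0.1], "turn": [0, 0, 0], "claw": 4.0},
    {"delta_pos": [-0.5, -0.2, -0.1], "turn": [0, 0, 0], "claw": 4.0},
    {"delta_pos": [-0.4, -0.2, -0.1], "turn": [0, 0, 0], "claw": 4.0},
    {"delta_pos": [-0.2, -0.2, -0.1], "turn": [0, 0, 0], "claw": 4.0},
    {"delta_pos": [0, -0.2, -0.1], "turn": [0, 0, 0], "claw": 4.0},
    {"delta_pos": [0.2, -0.2, -0.1], "turn": [0, 0, 0], "claw": 4.0},
    {"delta_pos": [0.4, -0.2, -0.1], "turn": [0, 0, 0], "claw": 4.0},
    {"delta_pos": [0.4, -0.2, -0.1], "turn": [0, 0, 0], "claw": 4.0},
    {"delta_pos": [0.4, -0.2, -0.1], "turn": [0, 0, 0], "claw": 4.0}
  ]
}}

```text
time: 9.5
position: [0.5285, 0.1805, 0.219]
tcp_rot: [[0.974, 0.226, -0.006], [0.226, -0.974, 0.0], [-0.005, -0.001, -1.0]]
force: [-3.7, 4.2, -2.3]
grip_width: 0.0473
```

```bash
python3 go.py c,-42,0,19,0
```

```text
c,-42,0,19,0 dpos [ 0.69 -0.04  0.1 ] turn [-0.001  0.005 -0.   ]
t 9.5 tip [-50.   -0.1  20. ] F(local) [-2.7  4.9 -2.3] j [0.23 0.22 1.6  0.   1.33 1.57] w 0.0473 toolz [-0.01  0.   -1.  ]
```

Emit:
{"api": "send_rows", "payload": {
  "increments": [
    {"delta_pos": [0, -0.1, 0], "turn": [0, 0, 0], "claw": 4.0},
    {"delta_pos": [0, -0.2, 0.05], "turn": [0, 0, 0], "claw": 4.0},
    {"delta_pos": [0.15, -0.2, 0.05], "turn": [0, 0, 0], "claw": 4.0},
    {"delta_pos": [0.3, -0.2, 0.05], "turn": [0, 0, 0], "claw": 4.0},
    {"delta_pos": [0.45, -0.2, 0.05], "turn": [0, 0, 0], "claw": 4.0},
    {"delta_pos": [0.6, -0.2, 0.05], "turn": [0, 0, 0], "claw": 4.0},
    {"delta_pos": [0.7, -0.2, 0.05], "turn": [0, 0, 0], "claw": 4.0},
    {"delta_pos": [0.7, -0.2, 0.05], "turn": [0, 0, 0], "claw": 4.0},
    {"delta_pos": [0.7, -0.2, 0.05], "turn": [0, 0, 0], "claw": 4.0},
    {"delta_pos": [0.7, -0.2, 0.05], "turn": [0, 0, 0], "claw": 4.0}
  ]
}}

```text
time: 10.5
position: [0.5357, 0.1839, 0.2193]
tcp_rot: [[0.974, 0.226, -0.001], [0.226, -0.974, -0.001], [-0.001, 0.0, -1.0]]
force: [0.5, 0.0, -0.2]
grip_width: 0.0473
```

```bash
python3 go.py c,-42,0,19,0
```

```text
c,-42,0,19,0 dpos [-0.09  0.12  0.13] turn [ 0.     0.001 -0.   ]
t 10.5 tip [-41.3   1.1  20.3] F(local) [ 0.5 -0.1 -0.2] j [ 0.23  0.23  1.58 -0.    1.33  1.57] w 0.0473 toolz [-0. -0. -1.]
```

Emit:
{"api": "send_rows", "payload": {
  "increments": [
    {"delta_pos": [0, 0, 0.13], "turn": [0, 0, 0], "claw": 4.0},
    {"delta_pos": [0, 0, 0.13], "turn": [0, 0, 0], "claw": 6.5},
    {"delta_pos": [0, 0, 0.13], "turn": [0, 0, 0], "claw": 6.5},
    {"delta_pos": [0, 0, 0.13], "turn": [0, 0, 0], "claw": 6.5},
    {"delta_pos": [0, 0, -1], "turn": [0, 0, 0], "claw": 6.5},
    {"delta_pos": [0, 0, -3], "turn": [0, 0, 0], "claw": 6.5},
    {"delta_pos": [-2, 0, -3], "turn": [0, 0, 0], "claw": 0},
    {"delta_pos": [-3.6, 0, -3], "turn": [0, 0, 0], "claw": 0},
    {"delta_pos": [-3.6, 0, -3], "turn": [0, 0, 0], "claw": 0},
    {"delta_pos": [-3.6, 0, -3], "turn": [0, 0, 0], "claw": 0}
  ]
}}

```text
time: 11.5
position: [0.501, 0.1759, 0.2502]
tcp_rot: [[0.974, 0.226, 0.001], [0.226, -0.974, -0.0], [0.001, 0.0, -1.0]]
force: [-0.8, 0.6, -0.3]
grip_width: 0.0362
```

```bash
python3 go.py c,-74,1,17,0
python3 - <<'E'
from h import *; from cell import snapshot
s=snapshot("side")
cv2.imwrite("pics/c7.png",grey(crop(s,195,130,75,60,8)))
E
```

```text
c,-74,1,17,0 dpos [0.27 0.02 3.42] turn [ 0.    -0.001 -0.   ]
t 11.5 tip [-76.6   1.1  51.2] F(local) [-0.7  0.8 -0.3] j [ 0.23  0.13  1.64 -0.    1.37  1.57] w 0.0362 toolz [ 0. -0. -1.]
```

View pics/c7.png

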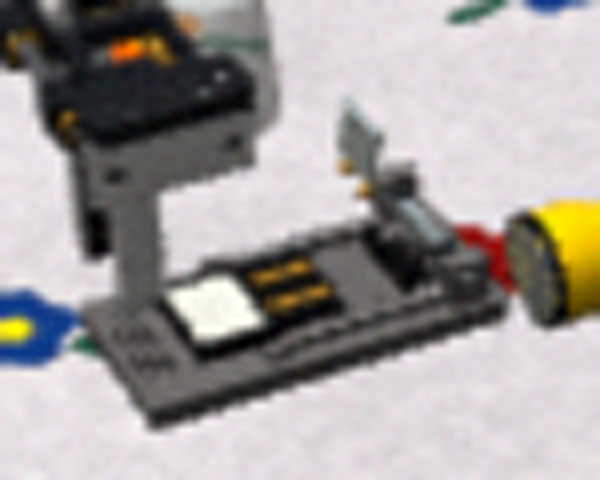

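The pack lies square between the rails: rear edge from (165,295) to (200,355), nose edge from (308,258) to (345,315). The stop's front face is from about (365,240) to (408,288). Now I'll work out the gap.

Run:
```python
from h import *; from go import local
s=load("side0.pkl")
def L(p,z): return [(local("c",X)*1000).round(1)[:2].tolist() for X in back(s,(np.array(p,float)+.5)/8-.5+[195,130],z)]
print("nose",L([(308,258),(345,315)],.023),"rear",L([(165,295),(203,355)],.020),"stop bottom",L([(365,240),(408,288)],.018))
```

```text
nose [[11.7, 13.5], [9.5, -31.1]] rear [[-52.7, 20.7], [-53.9, -25.7]] stop bottom [[41.9, 20.7], [44.1, -19.8]]
```

Emit:
{"api": "send_rows", "payload": {
  "increments": [
    {"delta_pos": [0, 0, 1], "turn": [0, 0, 0], "claw": 0},
    {"delta_pos": [0, 0, 2.2], "turn": [0, 0, 0], "claw": 0},
    {"delta_pos": [0, 0, 3.1], "turn": [0, 0, 0], "claw": 0},
    {"delta_pos": [0, 0, 3.4], "turn": [0, 0, 0], "claw": 0},
    {"delta_pos": [0.3, 0, 3.4], "turn": [0, 0, 0], "claw": 0},
    {"delta_pos": [0.6, 0, 3.4], "turn": [0, 0, 0], "claw": 0},
    {"delta_pos": [0.9, 0, 3.4], "turn": [0, 0, 0], "claw": 0},
    {"delta_pos": [1.2, 0, 3.4], "turn": [0, 0, 0], "claw": 0},
    {"delta_pos": [1.5, 0, 3.4], "turn": [0, 0, 0], "claw": 0},
    {"delta_pos": [1.5, 0, 3.4], "turn": [0, 0, 0], "claw": 0}
  ]
}}

```text
time: 12.55
position: [0.5157, 0.1792, 0.2154]
tcp_rot: [[0.974, 0.226, -0.0], [0.226, -0.974, -0.001], [-0.0, 0.0, -1.0]]
force: [-0.3, 0.5, -0.1]
grip_width: 0.0006
```

```bash
python3 go.py c,-50,1,17,0
```

```text
c,-50,1,17,0 dpos [ 1.17  0.02 -0.06] turn [ 0.  0. -0.]
t 12.55 tip [-61.8   1.1  16.4] F(local) [-0.2  0.5 -0.1] j [ 0.23  0.19  1.64 -0.    1.31  1.57] w 0.0006 toolz [-0. -0. -1.]
```

Emit:
{"api": "send_rows", "payload": {
  "increments": [
    {"delta_pos": [0.2, 0, 0], "turn": [0, 0, 0], "claw": 0},
    {"delta_pos": [0.4, 0, 0], "turn": [0, 0, 0], "claw": 0},
    {"delta_pos": [0.6, 0, 0], "turn": [0, 0, 0], "claw": 0},
    {"delta_pos": [0.8, 0, 0], "turn": [0, 0, 0], "claw": 0},
    {"delta_pos": [1.0, 0, 0], "turn": [0, 0, 0], "claw": 0},
    {"delta_pos": [1.2, 0, 0], "turn": [0, 0, 0], "claw": 0},
    {"delta_pos": [1.4, 0, 0], "turn": [0, 0, 0], "claw": 0},
    {"delta_pos": [1.6, 0, 0], "turn": [0, 0, 0], "claw": 0},
    {"delta_pos": [1.75, 0, 0], "turn": [0, 0, 0], "claw": 0},
    {"delta_pos": [1.75, 0, 0], "turn": [0, 0, 0], "claw": 0}
  ]
}}

```text
time: 13.55
position: [0.5326, 0.1831, 0.2153]
tcp_rot: [[0.974, 0.226, -0.0], [0.226, -0.974, -0.0], [-0.0, 0.0, -1.0]]
force: [-0.2, -0.6, -0.8]
grip_width: 0.0003
```

```bash
python3 go.py c,-40,1,17,0
```

```text
c,-40,1,17,0 dpos [ 0.43  0.02 -0.07] turn [ 0.  0. -0.]
t 13.55 tip [-44.4   1.1  16.3] F(local) [-0.4 -0.6 -0.8] j [ 0.23  0.23  1.6  -0.    1.32  1.57] w 0.0003 toolz [-0. -0. -1.]
```

Emit:
{"api": "send_rows", "payload": {
  "increments": [
    {"delta_pos": [0.05, 0, 0], "turn": [0, 0, 0], "claw": 0},
    {"delta_pos": [0.1, 0, 0], "turn": [0, 0, 0], "claw": 0},
    {"delta_pos": [0.15, 0, 0], "turn": [0, 0, 0], "claw": 0},
    {"delta_pos": [0.2, 0, 0], "turn": [0, 0, 0], "claw": 0},
    {"delta_pos": [0.25, 0, 0], "turn": [0, 0, 0], "claw": 0},
    {"delta_pos": [0.3, 0, 0], "turn": [0, 0, 0], "claw": 0},
    {"delta_pos": [0.35, 0, 0], "turn": [0, 0, 0], "claw": 0},
    {"delta_pos": [0.4, 0, 0], "turn": [0, 0, 0], "claw": 0},
    {"delta_pos": [0.4, 0, 0], "turn": [0, 0, 0], "claw": 0},
    {"delta_pos": [0.4, 0, 0], "turn": [0, 0, 0], "claw": 0}
  ]
}}

```text
time: 14.55
position: [0.5363, 0.184, 0.2153]
tcp_rot: [[0.974, 0.226, -0.001], [0.226, -0.974, -0.001], [-0.001, 0.0, -1.0]]
force: [-0.7, -0.2, 0.4]
grip_width: 0.0003
```

```bash
python3 go.py c,-38,1,17,0
```

```text
c,-38,1,17,0 dpos [ 0.25  0.02 -0.07] turn [ 0.     0.001 -0.   ]
t 14.55 tip [-40.6   1.1  16.3] F(local) [-0.8  0.   0.4] j [ 0.23  0.24  1.59 -0.    1.32  1.57] w 0.0003 toolz [-0. -0. -1.]
```

Emit:
{"api": "send_rows", "payload": {
  "increments": [
    {"delta_pos": [0.03, 0, 0], "turn": [0, 0, 0], "claw": 0},
    {"delta_pos": [0.06, 0, 0], "turn": [0, 0, 0], "claw": 0},
    {"delta_pos": [0.1, 0, 0], "turn": [0, 0, 0], "claw": 0},
    {"delta_pos": [0.13, 0, 0], "turn": [0, 0, 0], "claw": 0},
    {"delta_pos": [0.16, 0, 0], "turn": [0, 0, 0], "claw": 0},
    {"delta_pos": [0.2, 0, 0], "turn": [0, 0, 0], "claw": 0},
    {"delta_pos": [0.23, 0, 0], "turn": [0, 0, 0], "claw": 0},
    {"delta_pos": [0.26, 0, 0], "turn": [0, 0, 0], "claw": 0},
    {"delta_pos": [0.3, 0, 0], "turn": [0, 0, 0], "claw": 0},
    {"delta_pos": [0.3, 0, 0], "turn": [0, 0, 0], "claw": 0}
  ]
}}

```text
time: 15.55
position: [0.5392, 0.1847, 0.2153]
tcp_rot: [[0.974, 0.226, -0.001], [0.226, -0.974, -0.001], [-0.001, 0.0, -1.0]]
force: [-1.2, -0.5, 0.5]
grip_width: 0.0006
```

```bash
python3 go.py c,-36,1,17,0
```

```text
c,-36,1,17,0 dpos [ 0.15  0.02 -0.07] turn [ 0.     0.001 -0.   ]
t 15.55 tip [-37.7   1.1  16.3] F(local) [-1.3 -0.2  0.5] j [ 0.23  0.24  1.58 -0.    1.32  1.57] w 0.0006 toolz [-0. -0. -1.]
```

Emit:
{"api": "send_rows", "payload": {
  "increments": [
    {"delta_pos": [0.03, 0, 0], "turn": [0, 0, 0], "claw": 0},
    {"delta_pos": [0.06, 0, 0], "turn": [0, 0, 0], "claw": 0},
    {"delta_pos": [0.1, 0, 0], "turn": [0, 0, 0], "claw": 0},
    {"delta_pos": [0.13, 0, 0], "turn": [0, 0, 0], "claw": 0},
    {"delta_pos": [0.16, 0, 0], "turn": [0, 0, 0], "claw": 0},
    {"delta_pos": [0.2, 0, 0], "turn": [0, 0, 0], "claw": 0},
    {"delta_pos": [0.23, 0, 0], "turn": [0, 0, 0], "claw": 0},
    {"delta_pos": [0.26, 0, 0], "turn": [0, 0, 0], "claw": 0},
    {"delta_pos": [0.26, 0, 0], "turn": [0, 0, 0], "claw": 0},
    {"delta_pos": [0.26, 0, 0], "turn": [0, 0, 0], "claw": 0}
  ]
}}

```text
time: 16.55
position: [0.5412, 0.1852, 0.2153]
tcp_rot: [[0.974, 0.226, -0.003], [0.226, -0.974, -0.001], [-0.003, 0.0, -1.0]]
force: [-5.4, -0.8, 4.2]
grip_width: 0.0006
```

```bash
python3 go.py c,-34,1,17,0
```

```text
c,-34,1,17,0 dpos [ 0.14  0.02 -0.07] turn [ 0.     0.003 -0.   ]
t 16.55 tip [-36.    1.1  16.3] F(local) [-5.5  0.4  4.2] j [ 0.23  0.25  1.57 -0.    1.32  1.57] w 0.0006 toolz [-0. -0. -1.]
```

Emit:
{"api": "send_rows", "payload": {
  "increments": [
    {"delta_pos": [0.03, 0, 0], "turn": [0, 0, 0], "claw": 0},
    {"delta_pos": [0.06, 0, 0], "turn": [0, 0, 0], "claw": 0},
    {"delta_pos": [0.06, 0, 0], "turn": [0, 0, 0], "claw": 0},
    {"delta_pos": [0.06, 0, 0], "turn": [0, 0, 0], "claw": 0},
    {"delta_pos": [0.06, 0, 0], "turn": [0, 0, 0], "claw": 0},
    {"delta_pos": [0.06, 0, 0], "turn": [0, 0, 0], "claw": 0},
    {"delta_pos": [0.06, 0, 0], "turn": [0, 0, 0], "claw": 0},
    {"delta_pos": [0.06, 0, 0], "turn": [0, 0, 0], "claw": 0},
    {"delta_pos": [0.06, 0, 0], "turn": [0, 0, 0], "claw": 0},
    {"delta_pos": [0.06, 0, 0], "turn": [0, 0, 0], "claw": 0}
  ]
}}

```text
time: 17.55
position: [0.5415, 0.1852, 0.2152]
tcp_rot: [[0.974, 0.226, -0.004], [0.226, -0.974, -0.001], [-0.004, 0.001, -1.0]]
force: [-6.5, -1.4, 4.7]
grip_width: 0.0003
```

```bash
python3 go.py c,-50,1,17,0 c,-50,1,125,0 c,52,1,125,0 c,52,1,82,0
python3 - <<'E'
from h import *; from cell import snapshot
s=snapshot("side")
cv2.imwrite("pics/c8.png",grey(crop(s,195,130,75,60,8)))
E
```

```text
c,-50,1,17,0 dpos [-1.49  0.02 -0.07] turn [ 0.001  0.004 -0.   ]
c,-50,1,125,0 dpos [ -1.53   0.03 -10.87] turn [ 0.001  0.004 -0.   ]
c,52,1,125,0 dpos [  8.67   0.02 -10.91] turn [ 0.001  0.004 -0.   ]
c,52,1,82,0 dpos [ 8.69  0.02 -6.61] turn [ 0.001  0.004 -0.   ]
t 17.55 tip [-35.9   1.1  16.2] F(local) [-6.7  0.1  4.7] j [ 0.23  0.25  1.57 -0.    1.33  1.57] w 0.0003 toolz [-0. -0. -1.]
```

View pics/c8.png

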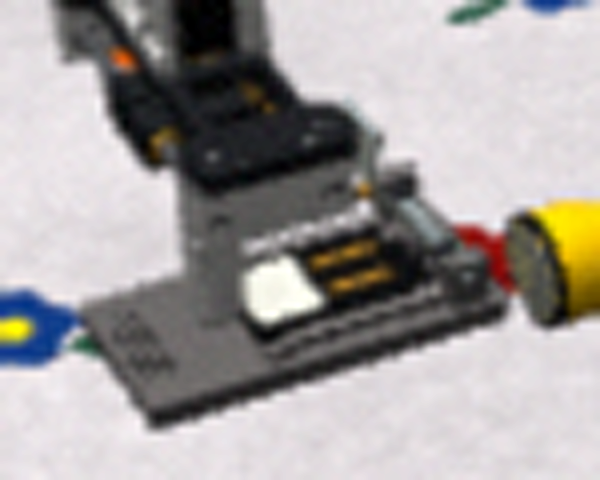

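The pack bears on the stop (nose at about (415,270)). The push rose to about 6.7 N with only 0.2 mm of motion, so it's firm, and the clip is still up. I'll come over behind the lip and draw the clip shut.

Emit:
{"api": "send_rows", "payload": {
  "increments": [
    {"delta_pos": [-0.8, 0, 0], "turn": [0, 0, 0], "claw": 0},
    {"delta_pos": [-2, 0, -1], "turn": [0, 0, 0], "claw": 0},
    {"delta_pos": [-2.5, 0, -5], "turn": [0, 0, 0], "claw": 0},
    {"delta_pos": [-2.5, 0, -9], "turn": [0, 0, 0], "claw": 0},
    {"delta_pos": [-1.5, 0, -12.5], "turn": [0, 0, 0], "claw": 0},
    {"delta_pos": [2, 0, -13], "turn": [0, 0, 0], "claw": 0},
    {"delta_pos": [6, 0, -13], "turn": [0, 0, 0], "claw": 0},
    {"delta_pos": [8.7, 0, -12], "turn": [0, 0, 0], "claw": 0},
    {"delta_pos": [8.8, 0, -11], "turn": [0, 0, 0], "claw": 0},
    {"delta_pos": [8.8, 0, -11], "turn": [0, 0, 0], "claw": 0}
  ]
}}

```text
time: 18.6
position: [0.6278, 0.2052, 0.3221]
tcp_rot: [[0.974, 0.226, -0.005], [0.226, -0.974, -0.002], [-0.005, 0.0, -1.0]]
force: [-1.3, -0.3, -0.5]
grip_width: 0.0003
```

```bash
python3 go.py c,52,1,105,0 c,52,1,82,0 c,20,1,82,0
python3 - <<'E'
from h import *; from cell import snapshot
s=snapshot("side")
cv2.imwrite("pics/c9.png",grey(crop(s,195,110,75,70,8)))
E
```

```text
c,52,1,105,0 dpos [-0.13  0.02  1.81] turn [ 0.     0.005 -0.   ]
c,52,1,82,0 dpos [-0.12  0.02  4.11] turn [ 0.     0.005 -0.   ]
c,20,1,82,0 dpos [-3.32  0.02  4.12] turn [ 0.     0.005 -0.   ]
t 18.6 tip [ 52.3   1.1 123.1] F(local) [-1.3  0.  -0.5] j [ 0.23  0.36  1.21 -0.    1.58  1.57] w 0.0003 toolz [-0.01 -0.   -1.  ]
```

View pics/c9.png

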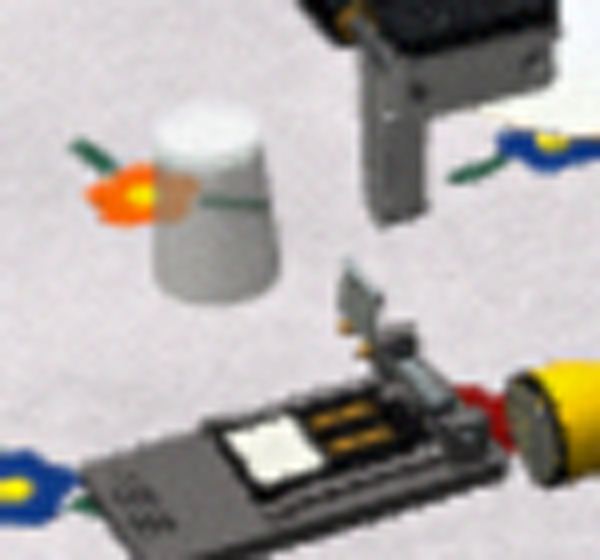

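The pack is still seated, and the finger stands above and behind the raised lip (lip (350,270), fingertip (400,220)). Now I'll go down and pull the clip over.

Emit:
{"api": "send_rows", "payload": {
  "increments": [
    {"delta_pos": [0, 0, 2], "turn": [0, 0, 0], "claw": 0},
    {"delta_pos": [0, 0, 4], "turn": [0, 0, 0], "claw": 0},
    {"delta_pos": [0, 0, 4.5], "turn": [0, 0, 0], "claw": 0},
    {"delta_pos": [-0.5, 0, 4.5], "turn": [0, 0, 0], "claw": 0},
    {"delta_pos": [-1.1, 0, 4.6], "turn": [0, 0, 0], "claw": 0},
    {"delta_pos": [-1.7, 0, 4.8], "turn": [0, 0, 0], "claw": 0},
    {"delta_pos": [-2.3, 0, 5.0], "turn": [0, 0, 0], "claw": 0},
    {"delta_pos": [-2.9, 0, 5.2], "turn": [0, 0, 0], "claw": 0},
    {"delta_pos": [-3.4, 0, 5.4], "turn": [0, 0, 0], "claw": 0},
    {"delta_pos": [-3.9, 0, 5.6], "turn": [0, 0, 0], "claw": 0}
  ]
}}

```text
time: 19.65
position: [0.589, 0.1963, 0.2696]
tcp_rot: [[0.974, 0.226, -0.003], [0.226, -0.974, -0.001], [-0.003, 0.001, -1.0]]
force: [-0.3, -0.3, -0.5]
grip_width: 0.0007
```

```bash
python3 go.py c,10,1,65,0 c,10,1,125,0
python3 - <<'E'
from h import *; from cell import snapshot
s=snapshot("side")
cv2.imwrite("pics/c10.png",grey(crop(s,195,120,75,70,8)))
E
```

```text
c,10,1,65,0 dpos [-0.36  0.02  0.56] turn [ 0.001  0.003 -0.   ]
c,10,1,125,0 dpos [-0.38  0.03 -5.44] turn [ 0.001  0.003 -0.   ]
t 19.65 tip [12.9  1.1 70.6] F(local) [-0.4 -0.2 -0.5] j [ 0.23  0.3   1.39 -0.    1.45  1.57] w 0.0007 toolz [-0. -0. -1.]
```

View pics/c10.png

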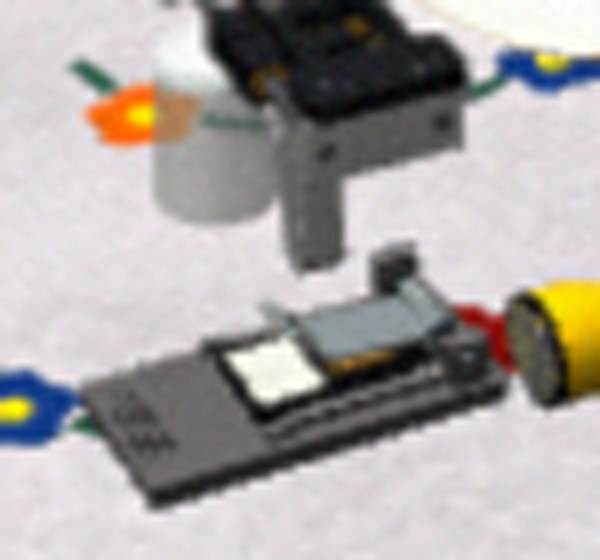

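The clip is down on the pack, and the pack's rear corner at (210,345) matches c9 allowing for the crop offset. I'll withdraw upward and check for any shift numerically.

Emit:
{"api": "send_rows", "payload": {
  "increments": [
    {"delta_pos": [0, 0, -2], "turn": [0, 0, 0], "claw": 0},
    {"delta_pos": [0, 0, -5], "turn": [0, 0, 0], "claw": 0},
    {"delta_pos": [0, 0, -8], "turn": [0, 0, 0], "claw": 0},
    {"delta_pos": [-2, 0, -10], "turn": [0, 0, 0], "claw": 0},
    {"delta_pos": [-4, 0, -10], "turn": [0, 0, 0], "claw": 0},
    {"delta_pos": [-4, 0, -10], "turn": [0, 0, 0], "claw": 0},
    {"delta_pos": [-4, 0, -10], "turn": [0, 0, 0], "claw": 0},
    {"delta_pos": [-4, 0, -10], "turn": [0, 0, 0], "claw": 0},
    {"delta_pos": [-4, 0, -10], "turn": [0, 0, 0], "claw": 0},
    {"delta_pos": [-4, 0, -10], "turn": [0, 0, 0], "claw": 0}
  ]
}}

```text
time: 20.7
position: [0.5516, 0.1876, 0.3685]
tcp_rot: [[0.974, 0.226, -0.002], [0.226, -0.974, -0.001], [-0.002, 0.0, -1.0]]
force: [-0.3, -0.4, 0.4]
grip_width: 0.0002
```

Run:
```python
from h import *; from cell import snapshot
s=snapshot("side")
a=crop(s,195,110,75,70,8)[:,:,1].astype(np.float32)/255; b=(cv2.imread("pics/c9.png")[:,:,1]/255/1.6).astype(np.float32)
for n,(y0,y1,x0,x1) in {"pack rear":(405,510,205,285),"charger front":(440,560,90,190)}.items():
    print(n,"shift px/8:",np.round(cv2.phaseCorrelate(np.ascontiguousarray(b[y0:y1,x0:x1]),np.ascontiguousarray(a[y0:y1,x0:x1])),2))
cv2.imwrite("pics/c11.png",grey(crop(s,195,110,75,70,8)))
```

```text
Traceback (most recent call last):
ValueError: setting an array element with a sequence. The requested array has an inhomogeneous shape after 1 dimensions. The detected shape was (2,) + inhomogeneous part.
```

Run:
```python
from h import *; from cell import snapshot
s=snapshot("side")
a=crop(s,195,110,75,70,8)[:,:,1].astype(np.float32)/255; b=(cv2.imread("pics/c9.png")[:,:,1]/255/1.6).astype(np.float32)
for n,(y0,y1,x0,x1) in {"pack rear":(405,510,205,285),"charger front":(440,560,90,190)}.items():
    print(n,"shift px/8:",cv2.phaseCorrelate(np.ascontiguousarray(b[y0:y1,x0:x1]),np.ascontiguousarray(a[y0:y1,x0:x1])))
cv2.imwrite("pics/c11.png",grey(crop(s,195,110,75,70,8)))
```

```text
pack rear shift px/8: ((-0.06589364452389646, -0.02964381460232346), 0.9728859548215513)
charger front shift px/8: ((0.03078101013770862, -0.056797087927989764), 0.8884149112701416)
```

The pack hasn't shifted (less than 0.02 px), and the arm is clear with no force on it. I'm handing in.

```bash
python3 -c "
from cell import job_done; print(job_done())"
```

```text
the job is handed in; nothing more can be done
None
```

The battery pack is on charge, and I handed the job in at about 21 s of the 72 s allowed. The hand-in gives no verdict.

- **Clip up:** I lifted the clip with the closed fingers until it stayed up by itself, which the top and side views confirmed.
- **Pack placed:** I gripped the small black pack and slid it, contact end first, between the rails. It first caught on a rail at about 8 N, so I eased back, moved it sideways a few millimetres and slid it in.
- **Pushed to the stop:** I pushed it from behind until the force reached about 6.7 N. The tool moved only 0.2 mm on the last push, so the stop should not have slipped (it slips at about 12 N).
- **Clip down:** I pulled the clip past its tipping point from behind the lip, and its own spring shut it on the pack. I did not press down on it afterwards.

**Last checks:** The side picture taken just before I withdrew the arm shows the clip down on the pack. A comparison with the picture from before closing shows the pack moved less than 0.02 px. At hand-in the arm was clear and read no contact force.

**Not confirmed:** I did not measure the clip's grip force or its exact angle, and reaching the picture limit meant I could not view one last picture. The tumbler and torch looked unmoved in the later pictures. I did not check the lantern or the can again after the start, though the arm's planned path kept clear of both.

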